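# Make up the soldering and forming kits

### The job

Make up two kits for the metalsmithing class: put the charcoal block and the amber flux jar in the blue tray, and the brass dapping cube, the beech bench pin and the green jar in the red tray. Set each thing down right way up (the jars standing) and flat on the floor of its tray beside the others, without dropping it. Leave the white jar, the hammer and the steel cup where they are.

Things in the scene. Friction and masses are not known exactly. Their poses are not given: they have to be found in the camera images.
- blue_tray: blue open tray, outside 240 x 115 x 16 mm (x, y, z of its frame), walls 5 mm thick, so 230 x 105 mm inside; floor 4 mm thick; fixed to the bench, lies level, no dividers. Origin: centre of its underside; x along its length, z up; the floor's upper face is at z = 4 mm, the rim at z = 16 mm
- red_tray: red open tray, outside 240 x 115 x 16 mm (x, y, z of its frame), walls 5 mm thick, so 230 x 105 mm inside; floor 4 mm thick; fixed to the bench, lies level, no dividers. Origin: centre of its underside; x along its length, z up; the floor's upper face is at z = 4 mm, the rim at z = 16 mm
- amber_jar_mid (a point): flux jar: amber glass with an orange lid; closed round jar, 40 mm diameter, 50 mm tall (lid included), straight-sided, about 0.1 kg; stands upright, z up; this point is at its centre, 25 mm above its underside
- green_jar_mid (a point): lubricant jar: green glass with a green lid; closed round jar, 40 mm diameter, 50 mm tall (lid included), straight-sided, about 0.1 kg; stands upright, z up; this point is at its centre, 25 mm above its underside
- charcoal_mid (a point): charcoal soldering block: black block 60 x 40 x 32 mm (x, y, z of its frame) with a few grey scorch rings on top, about 0.08 kg; z up; this point is at its centre, 16 mm above its underside
- cube_mid (a point): dapping cube: solid brass cube, 40 mm edges, round dark hollows in its faces (one large one on top), about 0.5 kg, sides square to its x and y axes; z up; this point is at its centre, 20 mm above its underside
- pin_mid (a point): bench pin: beech block 81 x 40 x 28 mm (x, y, z of its frame), lying flat, with a notch 14 mm wide and about 30 mm deep in its +x end; about 0.07 kg; its long sides (the +y and -y faces) are plain and parallel; z up; this point is 14 mm above its underside, in the middle of its length and width
- white_jar_mid (a point): spare jar, not wanted in either kit: white with a white lid; closed round jar, 40 mm diameter, 50 mm tall (lid included), straight-sided, about 0.1 kg; stands upright, z up; this point is at its centre, 25 mm above its underside
- hammer_grip (a point): small hammer lying beyond the stock, about 240 mm long, roughly along the y direction of the bench; this point is on its handle; not part of the job
- cup: open steel cup, 72 mm diameter at the rim, 60 mm tall, standing beyond the stock; origin at the centre of its underside; not part of the job
There are look-alikes about, which are no part of the job. Of the things that look like the part that bears charcoal_mid, the smallest one is meant.

How it is judged (in metres and radians):
At the end, for the whole second after the job is handed in: The charcoal block and the amber jar are in the blue tray, and the brass cube, the bench pin and the green jar in the red tray, each resting on the tray's floor (centre height within 4 mm of standing flat on it), right way up within 0.12 rad, inside the walls, released and at rest (below 0.02 m/s) (x of amber_jar_mid in the frame of blue_tray between -0.12 and 0.12 m and y of amber_jar_mid in the frame of blue_tray between -0.055 and 0.055 m and z of amber_jar_mid in the frame of blue_tray between 0.025 and 0.033 m and angle between each of amber_jar_mid, green_jar_mid, charcoal_mid, cube_mid, pin_mid's own z axis and vertical below 0.12 rad and linear speed of each of amber_jar, green_jar, charcoal, cube, pin below 0.02 m/s and x of green_jar_mid in the frame of red_tray between -0.12 and 0.12 m and y of green_jar_mid in the frame of red_tray between -0.055 and 0.055 m and z of green_jar_mid in the frame of red_tray between 0.025 and 0.033 m and x of charcoal_mid in the frame of blue_tray between -0.12 and 0.12 m and y of charcoal_mid in the frame of blue_tray between -0.055 and 0.055 m and z of charcoal_mid in the frame of blue_tray between 0.016 and 0.024 m and x of cube_mid in the frame of red_tray between -0.12 and 0.12 m and y of cube_mid in the frame of red_tray between -0.055 and 0.055 m and z of cube_mid in the frame of red_tray between 0.02 and 0.028 m and x of pin_mid in the frame of red_tray between -0.12 and 0.12 m and y of pin_mid in the frame of red_tray between -0.055 and 0.055 m and z of pin_mid in the frame of red_tray between 0.014 and 0.022 m); the robot touches nothing.
It fails at once if a kit thing is dropped: in the air, more than 30 mm above where it would stand, and not in the gripper ((height (world z) of amber_jar_mid above 0.059 m and contact force between the fingers and amber_jar below 0.02 N) or (height (world z) of green_jar_mid above 0.059 m and contact force between the fingers and green_jar below 0.02 N) or (height (world z) of charcoal_mid above 0.05 m and contact force between the fingers and charcoal below 0.02 N) or (height (world z) of cube_mid above 0.054 m and contact force between the fingers and cube below 0.02 N) or (height (world z) of pin_mid above 0.048 m and contact force between the fingers and pin below 0.02 N)).
It fails at once if the white jar is moved by more than 30 mm or tipped over (distance of white_jar_mid from where it was at the start of the episode above 0.03 m or angle between white_jar_mid's own z axis and vertical above 0.5 rad).
It fails at once if the hammer is moved by more than 30 mm (distance of hammer_grip from where it was at the start of the episode above 0.03 m).
It fails at once if the steel cup is moved by more than 30 mm or tipped over (distance of cup from where it was at the start of the episode above 0.03 m or angle between cup's own z axis and vertical above 0.5 rad).
It also fails if it takes over 128 s, if anything falls off the work surface, if the arm or the gripper's body presses on something with over 40 N, if the wrist force passes 120 N, or if a joint passes its speed limit or range.

### The arm

A 7-joint arm with a two-finger parallel gripper is mounted at the origin on the work surface. World frame = base frame: x ahead of the robot, y to its left, z up, the work surface at z = 0. Lengths are in mm, angles in rad, forces in N, time in s.
With the tool pointing down it reaches from about 400 to 850 mm from the base axis. Payload 10.4 kg.
Tool frame: the origin (TCP) lies midway between the tips of the shut fingers; the grasp point (between the pads) lies 19 mm behind it; z points along the fingers, y is the direction in which the jaws open and shut (so a half turn about z gives the same grasp; the last joint's range is limited). The gripper opens to 87 mm and grips with 3 to 60 N. Pads are 19 mm wide; open, the fingers measure 117 mm over their backs; the gripper's body (75 mm by 190 mm) begins 51 mm behind the grasp point.
Start: joints at [-1.311, 0.332, -0.065, 1.46, 0.022, 1.35, -0.088], TCP at [174.39, 600.2, 222.576] pointing down, gripper open.
Joint ranges: [-2.6, 2.6], [-0.5, 2.12], [-1.47, 1.34], [0.16, 2.42], [-1.27, 4.41], [0.06, 2.06], [-2.6, 2.6]. Speed limits (rad/s): [2.22, 2.22, 2.79, 2.79, 3.14, 3.14, 3.14].

### API

Orientations are given as a unit quaternion [x, y, z, w].
In Python, from rig import get_state, read_camera, close_job gives the robot as it stands. The module is installed in compiled form; this text tells all that it offers.
- The arm moves only by the tool jog_arm, never from a script. Its argument "moves" is a list of rows, each a list of 6 numbers: the shift along the tool's x, y, z in cm, then the turn, a rotation vector about the tool's x, y, z in degrees. A call has 1 to 20 rows; each row shifts and turns the pose as measured when the row begins, along the tool's axes as they then stand; what a row does not reach is not made up. A row lasts 1/8 s, in which the tool goes at most 62.5 mm and 10.7 degrees, less where a joint would pass 70% of its speed; a pose out of reach is approached as far as the arm can. A call with a gripper value outside its range is refused whole. "fingers" is the closure, from 0 (fully open) to 1 (shut), set as the call begins (left out, the last holds). The fingers move at their own pace and stop on an object; "force" is the grip in N (left out, the last holds). Time passes only in rows, so rows that do not move let the fingers close. It gives the time, the measured TCP pose, the force and the opening at its end, in the units of the state.
- get_state(): the state, without advancing time (a new reading comes with each control period).
- read_camera(name): name is "scene" or "top"; returns a dict with "img" (480x640x3 uint8, red, green, blue), "fx", "fy", "cx", "cy" (pixels), "dist_coeffs" ([k1, k2, p1, p2, k3] as OpenCV has them; the pictures are not rectified), "cam_to_world" (4x4, takes a point from camera to world coordinates). Camera axes: x right, y up, looking along -z (the intrinsics and any distortion apply to the point x, -y, -z); pixel columns grow to the right and rows downward; lengths in mm; the calibration is good to about 2 mm. A picture is of the moment at which its call begins. There is no depth.
- close_job(): hands the job in, once; it reports no verdict.
The state is a dict: "t": time; "joint_positions": joint angles; "qvel": joint speeds; "joint_torque": joint torques, N m; "tcp_pos": TCP position; "ee_rot": TCP orientation; "contact_force": force on the tool from outside, world axes, zero at the start; "moment": the same for the moment, N m; "finger_gap": opening from 0.0 (shut) to 1.0 (fully open).
Only numpy, scipy, OpenCV 4.12 (cv2) and the standard library are available. Lean on these libraries where they do the work, as an engineer would, in place of code of your own. Each camera call takes 0.05 s, during which the arm holds its last target. There are 200 camera calls.

## Working session

There is one attempt and no reset: what is moved stays moved. The work goes in short steps, Python scripts to look and compute and a tool call to move; the robot and the scene stay as the last step left them, time stands still between calls to the robot, and variables do not carry over. Pictures are saved under pics/ and viewed, about 12 in all and at most 16, crops included, and the job is handed in when it is done.

Besides the shell and the picture viewer there is one more tool, called after "Request:" as name(argument=value, ...), one argument or row to a line, values as JSON. jog_arm: Moves the arm, as the interface text tells. Its arguments: {"type":"object","properties":{"moves":{"type":"array"},"fingers":{"type":"number"},"force":{"type":"number"}},"required":["moves"]}

```bash
mkdir -p pics; ls
python3 - <<'E'
from rig import *
import cv2,numpy as np
s=get_state();print(s)
for n in("scene","top"):
    c=read_camera(n);cv2.imwrite(f"pics/{n}0.png",c["img"][:,:,::-1])
    print(n,c["fx"],c["fy"],c["cx"],c["cy"],c["dist_coeffs"],np.round(c["cam_to_world"],3).tolist())
E
```

```text
pics
{'t': 0.0, 'joint_positions': array([-1.31058009,  0.33287212, -0.06470414,  1.46096836,  0.02160515,
        1.34988672, -0.08847209]), 'qvel': array([-0.00108484,  0.00025183,  0.000424  , -0.00087834, -0.00010536,
       -0.00104898,  0.00053429]), 'joint_torque': array([ 1.87608362e-03, -6.23253751e+01,  2.61194736e-02, -3.89891875e+01,
       -6.11371058e-02,  4.00636217e-02,  1.18892222e-04]), 'tcp_pos': array([174.30811636, 599.78883072, 221.74088099]), 'ee_rot': array([ 1.40910300e-01,  9.90022106e-01, -7.16352179e-04, -6.61107982e-05]), 'contact_force': array([0.50356293, 1.64836382, 0.33802548]), 'moment': array([ 0.0161652 ,  0.01032588, -0.03740252]), 'finger_gap': 0.998116511045607}
scene 481.8893839036078 481.8893839036078 321.742113308744 240.66159455365104 [-0.04520993  0.          0.          0.          0.        ] [[-0.277, -0.648, 0.71, 1178.75], [0.961, -0.187, 0.203, 181.832], [0.001, 0.738, 0.675, 643.952], [0.0, 0.0, 0.0, 1.0]]
top 603.3662542295866 603.3662542295866 321.48038084386013 236.28409971636833 [-0.16355585  0.          0.          0.          0.        ] [[0.103, 0.972, -0.211, 338.477], [-0.995, 0.101, -0.019, -2.109], [0.003, 0.212, 0.977, 1080.458], [0.0, 0.0, 0.0, 1.0]]
```

View pics/scene0.png

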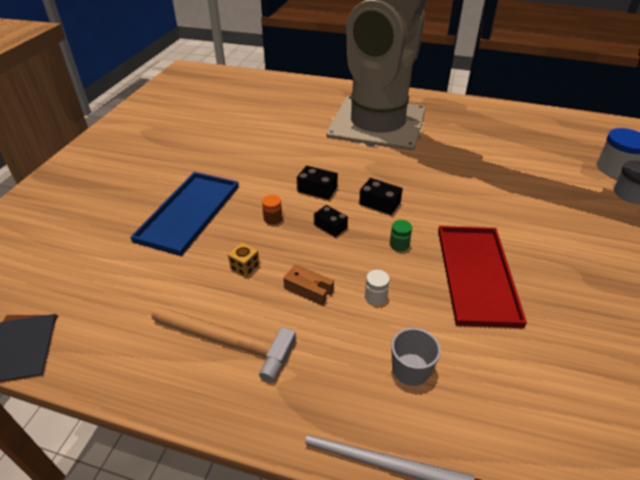

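View pics/top0.png

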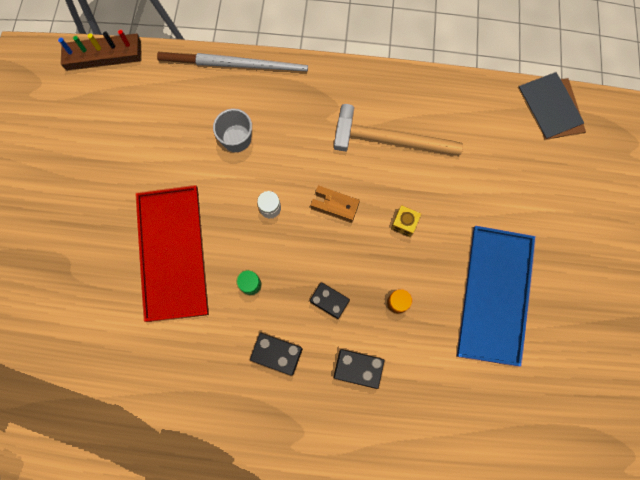

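The top view shows the red tray around (172,254), the blue tray (496,296), amber jar (400,300), green jar (248,282), pin (335,204), cube (406,221), and white jar (268,203). There are three black blocks. The smallest, at (330,300), is the one I want. I'll crop the items in both views to pick corners.

```bash
cat > h.py <<'E'
import cv2,numpy as np
from rig import *
def ray(c,p):
    K=np.array([[c["fx"],0,c["cx"]],[0,c["fy"],c["cy"]],[0,0,1]])
    q=cv2.undistortPoints(np.array([[p]],float),K,np.array(c["dist_coeffs"]))[0,0]
    T=np.array(c["cam_to_world"]);d=T[:3,:3]@[q[0],-q[1],-1];return T[:3,3],d/np.linalg.norm(d)
def plane(c,p,z):
    o,d=ray(c,p);return o+d*(z-o[2])/d[2]
def tri(c1,p1,c2,p2):
    (o1,d1),(o2,d2)=ray(c1,p1),ray(c2,p2)
    A=np.stack([d1,-d2],1);t=np.linalg.lstsq(A,o2-o1,rcond=None)[0]
    a,b=o1+t[0]*d1,o2+t[1]*d2;return (a+b)/2,np.linalg.norm(a-b)
def tiles(c,pts,name,r=26,k=5):
    o=[]
    for u,v in pts:
        im=cv2.resize(c["img"][v-r:v+r,u-r:u+r,::-1],None,fx=k,fy=k,interpolation=cv2.INTER_CUBIC)
        for i in range(10,2*r,10):
            cv2.putText(im,str(u-r+i),(i*k-8,9),0,.33,(255,255,255),1);cv2.putText(im,str(v-r+i),(0,i*k+3),0,.33,(255,255,255),1)
            im[10:18,i*k]=255;im[i*k,22:30]=255
        o.append(im)
    cv2.imwrite(name,np.vstack([np.hstack(o[:3]),np.hstack(o[3:])]))
E
python3 - <<'E'
from h import *
t=read_camera("top");s=read_camera("scene")
tiles(t,[(330,300),(335,204),(406,221),(400,300),(248,282),(268,203)],"pics/tt.png")
tiles(s,[(331,220),(309,283),(244,260),(272,209),(401,236),(377,288)],"pics/ss.png")
for n,f in(("red",lambda h:(h[...,0]<6)|(h[...,0]>174)),("blue",lambda h:(h[...,0]>100)&(h[...,0]<125))):
  for c,cn in((t,"top"),(s,"scene")):
    h=cv2.cvtColor(c["img"],cv2.COLOR_RGB2HSV);m=(f(h)&(h[...,1]>170)&(h[...,2]>60)).astype(np.uint8)
    if cn=="scene": m[:160]=0
    k=max(cv2.findContours(m,0,2)[0],key=cv2.contourArea)
    q=cv2.approxPolyDP(k,12,True)[:,0];print(n,cn,q.tolist())
    for p in q: print(np.round(plane(c,p,16)))
E
```

```text
red top [[195, 186], [136, 194], [144, 320], [207, 313]]
[639. 261.  16.]
[613. 370.  16.]
[384. 317.  16.]
[409. 206.  16.]
red scene [[440, 226], [455, 318], [522, 327], [495, 228]]
[410. 208.  16.]
[639. 256.  16.]
[628. 364.  16.]
[386. 315.  16.]
blue top [[475, 227], [458, 355], [519, 365], [534, 237]]
[ 615. -260.   16.]
[ 381. -242.   16.]
[ 373. -354.   16.]
[ 608. -372.   16.]
blue scene [[236, 183], [195, 177], [132, 237], [180, 250]]
[ 388. -244.   16.]
[ 392. -343.   16.]
[ 611. -368.   16.]
[ 618. -259.   16.]
```

View pics/tt.png

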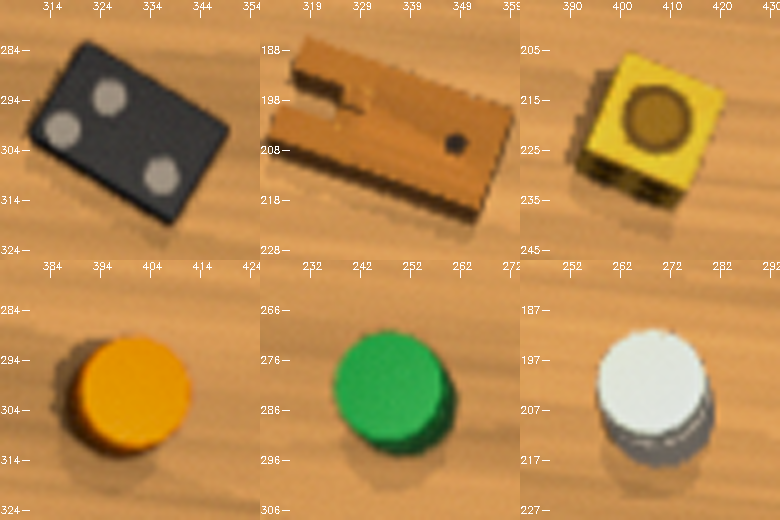

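View pics/ss.png

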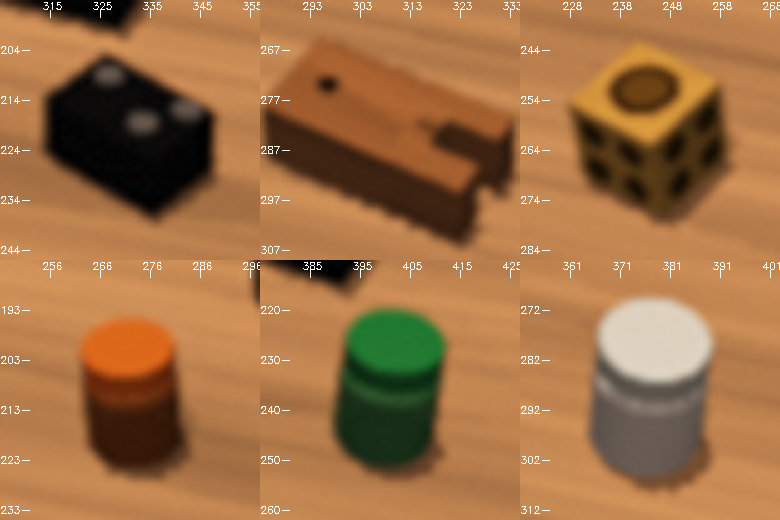

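Run:
```python
from h import *
t=read_camera("top");s=read_camera("scene")
P={"charA":((316.4,300),(342.6,215.6)),"charB":((326,293.4),(333.6,218.4)),"charC":((336.4,309.2),(326.6,209)),
"pinhole":((348.2,206.8),(296.6,273.8)),"pin1":((359.8,199.6),(284,279)),"pin2":((352.2,219.6),(295,264.6)),"pin3":((311,205),(333.4,280.6)),"pin4":((319,185.6),(323,295.4)),
"cube":((407.35,219.15),(243.1,253)),"amber":((401.2,300.4),(271.6,200.6)),"green":((247.8,281),(402,226.6)),"white":((268.6,201.4),(378.2,278))}
for k,(a,b) in P.items():
    p,e=tri(t,a,s,b);print(k,p.round(1),"gap %.1f"%e)
def deg(a,b): d=np.subtract(b,a);return np.degrees(np.arctan2(d[1],d[0])).round(1)
for k,z,q in(("char",32,[(321,282.4),(350,299.6),(338.6,316.5),(309.6,300)]),("pin",28,[(319,185.6),(359.8,199.6),(352.2,219.6),(311,205)]),("cube",40,[(401.6,205),(421.2,214),(413,233),(393.6,224.6)])):
    w=np.array([plane(t,x,z)[:2] for x in q]);print(k,w.mean(0).round(1),"edges",[(np.linalg.norm(w[i]-w[i-3]).round(1),deg(w[i],w[i-3])) for i in range(4)])
for k,x in(("cup rim",(233,128)),("hammer head",(344,128))):print(k,plane(t,x,40).round())
x=get_state()["ee_rot"];from scipy.spatial.transform import Rotation as R;print(R.from_quat(x).as_matrix().round(3))
```

```text
charA [451.1  15.9  31.1] gap 1.5
charB [464.3   0.6  30.8] gap 1.9
charC [438.8 -20.6  30.4] gap 1.1
pinhole [625.2 -23.6  26.7] gap 1.4
pin1 [641.3 -42.5  24.3] gap 3.2
pin2 [602.8 -33.5  25.2] gap 0.4
pin3 [622.   43.3  25.7] gap 0.6
pin4 [659.7  33.9  25.4] gap 3.1
cube [ 611.  -130.8   35.9] gap 1.8
amber [ 463.4 -129.6   46.9] gap 1.7
green [469.8 136.9  46.5] gap 1.0
white [614.9 118.8  47.4] gap 2.1
char [454.3  -8. ] edges [(np.float64(58.9), np.float64(-115.0)), (np.float64(35.6), np.float64(151.7)), (np.float64(58.0), np.float64(66.2)), (np.float64(36.8), np.float64(-26.8))]
pin [ 6.309e+02 -6.000e-01] edges [(np.float64(78.5), np.float64(-103.7)), (np.float64(39.9), np.float64(165.1)), (np.float64(78.9), np.float64(75.8)), (np.float64(39.3), np.float64(-15.6))]
cube [ 610.3 -131.2] edges [(np.float64(38.5), np.float64(-109.5)), (np.float64(38.3), np.float64(161.3)), (np.float64(37.5), np.float64(71.9)), (np.float64(39.2), np.float64(-17.1))]
cup rim [750. 202.  40.]
hammer head [771.  -2.  40.]
[[-0.96   0.279 -0.   ]
 [ 0.279  0.96  -0.   ]
 [-0.    -0.    -1.   ]]
```

Triangulated heights come out at 31 mm for charcoal, 26 for the pin, 36 for the cube and 47 for the jars. That fits the stated sizes, within 2–4 mm low. I'll start with the green jar.

```bash
cat > plan.py <<'E'
import sys,numpy as np
from rig import get_state
from scipy.spatial.transform import Rotation as R
# plan.py x y z jaw_deg : yaw about tool z, then shift along tool axes after that yaw (cm)
def plan(x,y,z,jaw):
    s=get_state();M=R.from_quat(s["ee_rot"]).as_matrix();p=s["tcp_pos"]
    a=np.degrees(np.arctan2(M[1,1],M[0,1]));dy=-((jaw-a+90)%180-90)
    az=np.degrees(np.arctan2(p[1],p[0]))
    N=R.from_euler('xyz',[180,0,0],degrees=True)
    j=np.radians(a-dy);ny=np.array([np.cos(j),np.sin(j),0]);nz=np.array([0,0,-1.]);W=np.stack([np.cross(ny,nz),ny,nz],1)
    W0=R.from_rotvec([0,0,np.radians(dy)])
    tilt=(R.from_matrix(M).inv()*R.from_matrix(W)*W0.inv()).as_rotvec(degrees=True)
    d=W.T@(np.array([x,y,z])-p)/10
    print("at",p.round(1),"jaw %.1f j7 %.2f"%(a,s["joint_positions"][6]),"F",s["contact_force"].round(1),"gap",round(s["finger_gap"],3),"t",round(s["t"],2))
    print("yaw %.1f"%dy,"tilt",tilt.round(1),"shift cm",d.round(2))
for i in range(1,len(sys.argv),4): plan(*map(float,sys.argv[i:i+4]))
E
python3 plan.py 469.8 136.9 130 103
```

```text
at [174.4 600.1 222.3] jaw 73.8 j7 -0.09 F [-0.1 -1.1  0.5] gap 0.998 t 0.3
yaw -29.2 tilt [-0.  0.  0.] shift cm [-18.37 -51.78   9.23]
```

Request:
jog_arm(
  moves=[
    [0, 0, 0, 0, 0, -9.7],
    [0, 0, 0, 0, 0, -9.7],
    [0, 0, 0, 0, 0, -9.7],
    [-1.5, -4, 0.4, 0, 0, 0],
    [-1.5, -4, 0.4, 0, 0, 0],
    [-1.5, -4, 0.4, 0, 0, 0],
    [-1.5, -4, 0.4, 0, 0, 0],
    [-1.5, -4, 0.4, 0, 0, 0],
    [-1.5, -4, 0.4, 0, 0, 0],
    [-1.5, -4, 0.4, 0, 0, 0],
    [-1.5, -4, 0.4, 0, 0, 0],
    [-1.5, -4, 0.4, 0, 0, 0],
    [-1.5, -4, 0.4, 0, 0, 0],
    [-1.5, -4, 0.4, 0, 0, 0],
    [-1, -4, 0.4, 0, 0, 0],
  ],
  fingers=0.25,
  force=25,
)

```text
t: 2.17
tcp_pos: [466.5, 165.3, 172.7]
ee_rot: [-0.124, 0.992, 0.001, 0.001]
contact_force: [0.7, 0.4, -0.9]
finger_gap: 0.752
```

```bash
python3 plan.py 469.8 136.9 8 103
```

```text
at [466.5 165.3 172.7] jaw 104.2 j7 1.41 F [ 0.7  0.4 -0.9] gap 0.752 t 2.17
yaw 1.2 tilt [ 0.1  0.1 -0. ] shift cm [ 0.31 -2.84 16.47]
```

Request:
jog_arm(
  moves=[
    [0.3, -1.5, 2, 0, 0, 1.2],
    [0, -1.4, 3, 0, 0, 0],
    [0, 0, 4, 0, 0, 0],
    [0, 0, 2, 0, 0, 0],
    [0, 0, 0, 0, 0, 0],
  ],
)

```text
t: 2.8
tcp_pos: [472.7, 131.7, 60.4]
ee_rot: [-0.11, 0.994, 0.001, 0.002]
contact_force: [0.5, 0.1, 1.2]
finger_gap: 0.749
```

```bash
python3 plan.py 469.8 136.9 8 103
python3 - <<'E'
from h import *
c=read_camera("scene");cv2.imwrite("pics/a.png",cv2.resize(c["img"][130:350,250:560,::-1],None,fx=2.4,fy=2.4))
E
```

```text
at [472.7 131.7  60.4] jaw 102.6 j7 1.49 F [0.5 0.1 1.2] gap 0.749 t 2.8
yaw -0.4 tilt [ 0.1  0.2 -0. ] shift cm [0.17 0.57 5.24]
```

View pics/a.png

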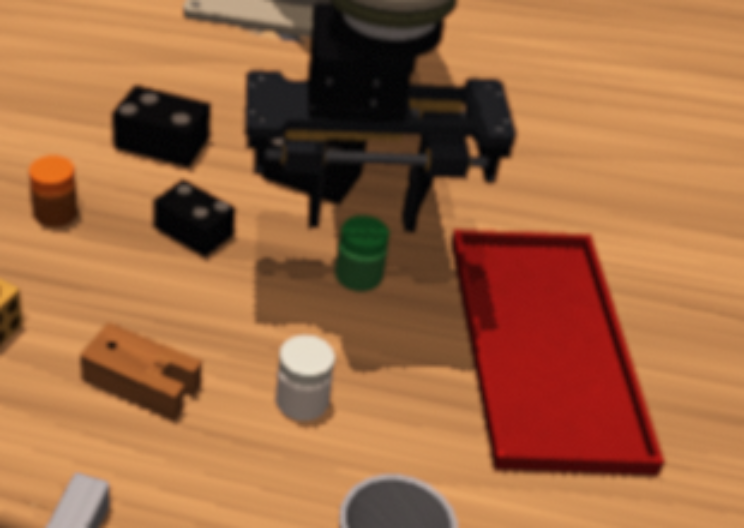

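The open fingers straddle the green jar (crop px 362,250), so I descend and grip it.

Request:
jog_arm(
  moves=[
    [0.15, 0.5, 0, 0, 0, 0],
    [0, 0, 2, 0, 0, 0],
    [0, 0, 2, 0, 0, 0],
    [0, 0, 0.8, 0, 0, 0],
    [0, 0, 0, 0, 0, 0],
  ],
)

```text
t: 3.48
tcp_pos: [474.0, 140.5, 17.7]
ee_rot: [-0.11, 0.994, 0.003, 0.007]
contact_force: [0.0, 0.7, 0.3]
finger_gap: 0.748
```

```bash
python3 plan.py 469.8 136.9 8 103
```

```text
at [474.  140.5  17.7] jaw 102.7 j7 1.50 F [0.  0.7 0.3] gap 0.748 t 3.48
yaw -0.3 tilt [ 0.3  0.8 -0. ] shift cm [ 0.49 -0.26  0.97]
```

Request:
jog_arm(
  moves=[
    [0.3, -0.2, 0.5, 0.3, 0.8, 0],
    [0.2, 0, 0.4, 0, 0, 0],
    [0, 0, 0, 0, 0, 0],
  ],
)

```text
t: 3.85
tcp_pos: [470.3, 137.8, 9.7]
ee_rot: [-0.11, 0.994, 0.0, 0.001]
contact_force: [0.1, -0.4, 0.8]
finger_gap: 0.756
```

Request:
jog_arm(
  moves=[
    [0, 0, 0, 0, 0, 0],
    [0, 0, 0, 0, 0, 0],
    [0, 0, 0, 0, 0, 0],
    [0, 0, 0, 0, 0, 0],
  ],
  fingers=1,
)

```text
t: 4.35
tcp_pos: [470.6, 137.9, 10.0]
ee_rot: [-0.11, 0.994, 0.0, 0.001]
contact_force: [0.3, -0.3, -0.7]
finger_gap: 0.45
```

```bash
python3 plan.py 587 307 110 103
```

```text
at [470.6 137.9  10. ] jaw 102.7 j7 1.50 F [ 0.3 -0.3 -0.7] gap 0.45 t 4.35
yaw -0.3 tilt [ 0.   0.1 -0. ] shift cm [-15.15  13.86 -10.  ]
```

Request:
jog_arm(
  moves=[
    [0, 0, 0, 0, 0, 0],
    [0, 0, -1, 0, 0, 0],
    [0, 0, -3, 0, 0, 0],
    [0, 0, -3, 0, 0, 0],
    [-1.5, 1.4, -2, 0, 0, 0],
    [-3, 2.7, 0, 0, 0, 0],
    [-3, 2.7, 0, 0, 0, 0],
    [-3, 2.7, 0, 0, 0, 0],
    [-3, 2.7, 0, 0, 0, 0],
    [-1.5, 1.4, 0, 0, 0, 0],
    [0, 0, 0, 0, 0, 0],
    [0, 0, 0, 0, 0, 0],
  ],
)

```text
t: 5.85
tcp_pos: [590.2, 306.9, 109.8]
ee_rot: [-0.109, 0.994, 0.001, 0.002]
contact_force: [0.0, -0.4, -0.7]
finger_gap: 0.45
```

```bash
python3 plan.py 587 307 15 103
```

```text
at [590.2 306.9 109.8] jaw 102.5 j7 1.32 F [ 0.  -0.4 -0.7] gap 0.45 t 5.85
yaw -0.5 tilt [ 0.1  0.2 -0. ] shift cm [0.31 0.08 9.48]
```

Request:
jog_arm(
  moves=[
    [0.3, 0, 2, 0, 0.2, -0.5],
    [0, 0, 3, 0, 0, 0],
    [0, 0, 2, 0, 0, 0],
    [0, 0, 1, 0, 0, 0],
    [0, 0, 0, 0, 0, 0],
    [0, 0, 0, 0, 0, 0],
  ],
)

```text
t: 6.6
tcp_pos: [585.9, 302.8, 25.9]
ee_rot: [-0.113, 0.994, 0.0, -0.0]
contact_force: [0.5, -0.4, -0.3]
finger_gap: 0.451
```

```bash
python3 plan.py 587 307 14.5 103
python3 - <<'E'
from h import *
c=read_camera("scene");cv2.imwrite("pics/b.png",cv2.resize(c["img"][180:350,360:560,::-1],None,fx=3.5,fy=3.5))
E
```

```text
at [585.9 302.8  25.9] jaw 103.0 j7 1.35 F [ 0.5 -0.4 -0.3] gap 0.451 t 6.6
yaw -0.0 tilt [ 0. -0.  0.] shift cm [-0.2   0.38  1.14]
```

View pics/b.png

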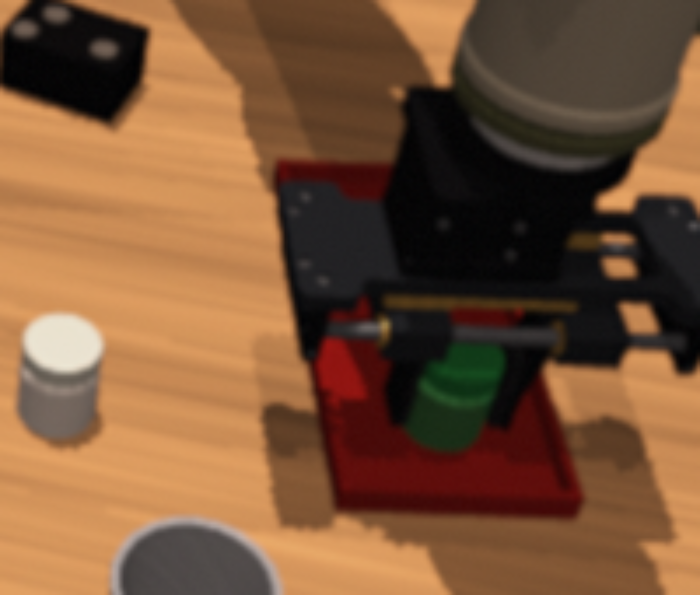

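The jar hangs centred across the tray's width near its far end (crop px 455,400). I lower it gently and release.

Request:
jog_arm(
  moves=[
    [0, 0.2, 0.6, 0, 0, 0],
    [0, 0, 0.4, 0, 0, 0],
    [0, 0, 0, 0, 0, 0],
    [0, 0, 0.1, 0, 0, 0],
    [0, 0, 0, 0, 0, 0],
  ],
)

```text
t: 7.28
tcp_pos: [586.2, 305.5, 15.6]
ee_rot: [-0.113, 0.994, 0.001, 0.001]
contact_force: [-0.1, -1.0, -1.2]
finger_gap: 0.448
```

```bash
python3 plan.py 587 307 14.5 103
```

```text
at [586.2 305.5  15.6] jaw 103.0 j7 1.34 F [-0.1 -1.  -1.2] gap 0.448 t 7.28
yaw -0.0 tilt [ 0.1  0.1 -0. ] shift cm [-0.11  0.12  0.11]
```

Request:
jog_arm(
  moves=[
    [0, 0, 0.15, 0, 0, 0],
    [0, 0, 0, 0, 0, 0],
  ],
)

```text
t: 7.52
tcp_pos: [586.4, 305.6, 14.2]
ee_rot: [-0.113, 0.994, 0.001, 0.001]
contact_force: [-0.1, 0.7, -1.3]
finger_gap: 0.456
```

Request:
jog_arm(
  moves=[
    [0, 0, 0, 0, 0, 0],
    [0, 0, 0, 0, 0, 0],
    [0, 0, 0, 0, 0, 0],
    [0, 0, -2, 0, 0, 0],
    [0, 0, -4, 0, 0, 0],
    [0, 0, -4, 0, 0, 0],
    [0, 0, -2, 0, 0, 0],
    [0, 0, 0, 0, 0, 0],
  ],
  fingers=0.36,
)

```text
t: 8.52
tcp_pos: [587.1, 305.6, 144.2]
ee_rot: [-0.113, 0.994, 0.002, 0.003]
contact_force: [-0.4, 0.3, -0.2]
finger_gap: 0.637
```

```bash
python3 plan.py 631 0 130 -14
```

```text
at [587.1 305.6 144.2] jaw 102.9 j7 1.32 F [-0.4  0.3 -0.2] gap 0.637 t 8.53
yaw -63.1 tilt [ 0.2  0.4 -0. ] shift cm [ 28.59 -11.65   1.42]
```

Request:
jog_arm(
  moves=[
    [0, 0, 0, 0, 0.4, 10.5],
    [0, 0, 0, 0, 0, 10.6],
    [0, 0, 0, 0, 0, 10.6],
    [0, 0, 0, 0, 0, 10.6],
    [0, 0, 0, 0, 0, 10.6],
    [0, 0, 0, 0, 0, 10.6],
    [0, 0, 0, 0, 0, 10.6],
    [0, 0, 0, 0, 0, 10.6],
    [0, 0, 0, 0, 0, 10.6],
    [0, 0, 0, 0, 0, 10.6],
    [0, 0, 0, 0, 0, 10.6],
    [-3.5, 1.4, 0, 0, 0, 0],
    [-4, 1.6, 0, 0, 0, 0],
    [-4, 1.6, 0, 0, 0, 0],
    [-4, 1.6, 0, 0, 0, 0],
    [-4, 1.6, 0, 0, 0, 0],
    [-4, 1.6, 0, 0, 0, 0],
    [-4, 1.6, 0, 0, 0, 0],
    [0, 0, 0, 0, 0, 0],
    [0, 0, 0, 0, 0, 0],
  ],
  fingers=0.25,
)

```text
t: 11.02
tcp_pos: [612.8, 0.6, 132.7]
ee_rot: [0.796, 0.606, -0.008, -0.003]
contact_force: [0.3, 1.1, -0.2]
finger_gap: 0.749
```

```bash
python3 plan.py 631 0 60 -14
```

```text
at [6.128e+02 6.000e-01 1.327e+02] jaw -15.4 j7 -0.12 F [ 0.3  1.1 -0.2] gap 0.749 t 11.03
yaw -1.4 tilt [-0.9  0.5  0. ] shift cm [0.38 1.78 7.27]
```

Request:
jog_arm(
  moves=[
    [0.4, 1.7, 1, -0.9, 0.5, -1.4],
    [0, 0, 3, 0, 0, 0],
    [0, 0, 2.5, 0, 0, 0],
    [0, 0, 0.5, 0, 0, 0],
    [0, 0, 0, 0, 0, 0],
    [0, 0, 0, 0, 0, 0],
  ],
)

```text
t: 11.78
tcp_pos: [630.9, 7.7, 61.1]
ee_rot: [0.785, 0.619, 0.001, -0.001]
contact_force: [0.3, -0.1, -0.0]
finger_gap: 0.747
```

```bash
python3 plan.py 631 0 6 -14;python3 - <<'E'
from h import *
c=read_camera("scene");cv2.imwrite("pics/c.png",cv2.resize(c["img"][180:350,200:540,::-1],None,fx=2.3,fy=2.3))
E
```

```text
at [630.9   7.7  61.1] jaw -13.5 j7 -0.05 F [ 0.3 -0.1 -0. ] gap 0.747 t 11.78
yaw 0.5 tilt [ 0.  -0.2  0. ] shift cm [-0.75  0.19  5.51]
```

View pics/c.png

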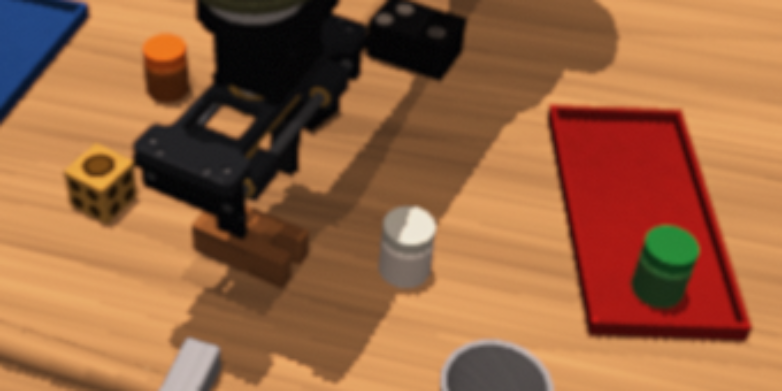

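The green jar stands in the red tray (crop 665,265), and the gripper is over the pin. Next I descend on the pin.

Request:
jog_arm(
  moves=[
    [-0.8, 0.2, 1, 0, -0.2, 0.5],
    [0, 0, 2, 0, 0, 0],
    [0, 0, 1.5, 0, 0, 0],
    [0, 0, 0, 0, 0, 0],
    [0, 0, 0, 0, 0, 0],
  ],
)

```text
t: 12.45
tcp_pos: [631.1, -1.5, 13.1]
ee_rot: [0.788, 0.615, -0.0, 0.001]
contact_force: [-0.9, 0.4, 1.0]
finger_gap: 0.753
```

```bash
python3 plan.py 631 -1 6 -14
```

```text
at [631.1  -1.5  13.1] jaw -14.0 j7 -0.02 F [-0.9  0.4  1. ] gap 0.753 t 12.45
yaw -0.0 tilt [ 0.   0.1 -0. ] shift cm [ 0.05 -0.02  0.71]
```

Request:
jog_arm(
  moves=[
    [0, 0, 0.6, 0, 0, 0],
    [0, 0, 0, 0, 0, 0],
  ],
)

```text
t: 12.7
tcp_pos: [631.5, -1.3, 7.3]
ee_rot: [0.788, 0.616, 0.0, 0.001]
contact_force: [0.7, -0.7, -0.0]
finger_gap: 0.755
```

Request:
jog_arm(
  moves=[
    [0, 0, 0, 0, 0, 0],
    [0, 0, 0, 0, 0, 0],
    [0, 0, 0, 0, 0, 0],
    [0, 0, 0, 0, 0, 0],
    [0, 0, 0, 0, 0, 0],
    [0, 0, -1, 0, 0, 0],
    [0, 0, -3, 0, 0, 0],
    [0, 0, -3, 0, 0, 0],
    [0, 0, -3, 0, 0, 0],
    [0, 0, 0, 0, 0, 0],
  ],
  fingers=1,
)

```text
t: 13.95
tcp_pos: [631.7, -1.6, 113.2]
ee_rot: [0.788, 0.615, 0.001, 0.001]
contact_force: [0.6, -0.0, -0.9]
finger_gap: 0.46
```

```bash
python3 plan.py 455.5 277 110 -77
```

```text
at [631.7  -1.6 113.2] jaw -14.1 j7 -0.07 F [ 0.6 -0.  -0.9] gap 0.46 t 13.95
yaw 62.9 tilt [ 0.2  0.  -0. ] shift cm [-10.9  -31.11   0.32]
```

Request:
jog_arm(
  moves=[
    [0, 0, 0, 0, 0, 7],
    [0, 0, 0, 0, 0, 9],
    [0, 0, 0, 0, 0, 9],
    [0, 0, 0, 0, 0, 9],
    [0, 0, 0, 0, 0, 9],
    [0, 0, 0, 0, 0, 9],
    [0, 0, 0, 0, 0, 8],
    [-0.6, -1.7, 0, 0, 0, 3],
    [-1.1, -3.1, 0, 0, 0, 0],
    [-1.1, -3.1, 0, 0, 0, 0],
    [-1.1, -3.1, 0, 0, 0, 0],
    [-1.1, -3.1, 0, 0, 0, 0],
    [-1.1, -3.1, 0, 0, 0, 0],
    [-1.1, -3.1, 0, 0, 0, 0],
    [-1.1, -3.1, 0, 0, 0, 0],
    [-1.1, -3.1, 0, 0, 0, 0],
    [-1.1, -3, 0, 0, 0, 0],
    [-0.6, -1.8, 0, 0, 0, 0],
    [0, 0, 0, 0, 0, 0],
    [0, 0, 0, 0, 0, 0],
  ],
)

```text
t: 16.45
tcp_pos: [451.4, 290.4, 104.5]
ee_rot: [0.996, 0.093, -0.005, 0.002]
contact_force: [0.1, -0.6, -0.6]
finger_gap: 0.457
```

```bash
python3 plan.py 455.5 277 60 -77
```

```text
at [451.4 290.4 104.5] jaw -79.4 j7 -1.74 F [ 0.1 -0.6 -0.6] gap 0.457 t 16.45
yaw -2.4 tilt [ 0.2  0.6 -0. ] shift cm [0.09 1.4  4.45]
```

Request:
jog_arm(
  moves=[
    [0.1, 1.4, 1, 0.2, 0.6, -2.4],
    [0, 0, 3, 0, 0, 0],
    [0, 0, 3, 0, 0, 0],
    [0, 0, 1, 0, 0, 0],
    [0, 0, 0, 0, 0, 0],
    [0, 0, 0, 0, 0, 0],
  ],
)

```text
t: 17.2
tcp_pos: [460.3, 270.2, 24.8]
ee_rot: [0.994, 0.109, 0.002, 0.0]
contact_force: [0.1, -0.7, 0.1]
finger_gap: 0.455
```

```bash
python3 plan.py 455.5 277 11.5 -77;python3 - <<'E'
from h import *
c=read_camera("scene");cv2.imwrite("pics/d.png",cv2.resize(c["img"][180:350,360:560,::-1],None,fx=3.5,fy=3.5))
E
```

```text
at [460.3 270.2  24.8] jaw -77.5 j7 -1.59 F [ 0.1 -0.7  0.1] gap 0.455 t 17.2
yaw -0.5 tilt [ 0.  -0.2  0. ] shift cm [-0.32 -0.77  1.33]
```

View pics/d.png

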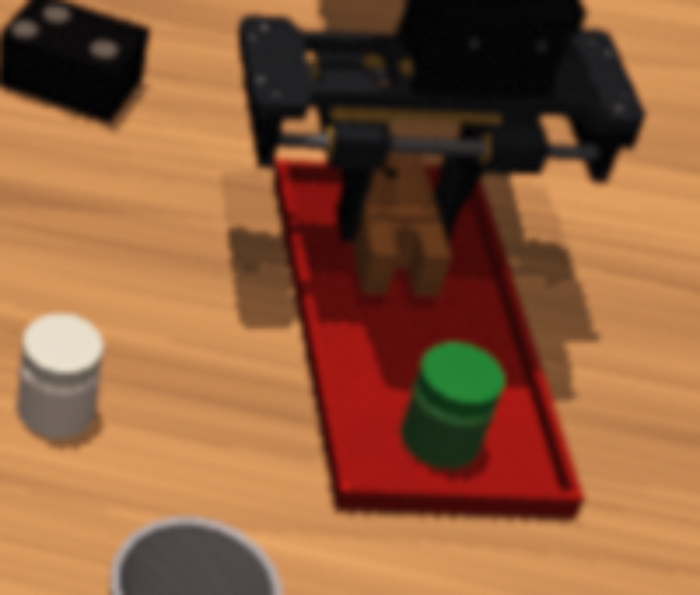

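The pin is over the near end of the tray, lengthwise. The jar stands upright with room for the cube between them.

Request:
jog_arm(
  moves=[
    [-0.3, -0.7, 0, 0, -0.2, -0.5],
    [0, 0, 0.5, 0, 0, 0],
    [0, 0, 0.5, 0, 0, 0],
    [0, 0, 0, 0, 0, 0],
    [0, 0, 0.1, 0, 0, 0],
    [0, 0, 0, 0, 0, 0],
  ],
)

```text
t: 18.0
tcp_pos: [455.9, 278.0, 14.3]
ee_rot: [0.993, 0.114, 0.001, -0.001]
contact_force: [0.6, -0.3, -0.2]
finger_gap: 0.461
```

```bash
python3 plan.py 455.5 277 11.5 -77
```

```text
at [455.9 278.   14.3] jaw -76.9 j7 -1.58 F [ 0.6 -0.3 -0.2] gap 0.461 t 18.0
yaw 0.1 tilt [-0.1 -0.1 -0. ] shift cm [-0.06  0.09  0.28]
```

Request:
jog_arm(
  moves=[
    [0, 0, 0.25, 0, 0, 0],
    [0, 0, 0.1, 0, 0, 0],
    [0, 0, 0, 0, 0, 0],
  ],
)

```text
t: 18.38
tcp_pos: [456.2, 278.2, 11.9]
ee_rot: [0.993, 0.114, 0.0, -0.001]
contact_force: [0.6, 0.4, -0.4]
finger_gap: 0.457
```

Request:
jog_arm(
  moves=[
    [0, 0, 0, 0, 0, 0],
    [0, 0, 0, 0, 0, 0],
    [0, 0, 0, 0, 0, 0],
    [0, 0, -2, 0, 0, 0],
    [0, 0, -4, 0, 0, 0],
    [0, 0, -4, 0, 0, 0],
    [0, 0, -2, 0, 0, 0],
    [0, 0, 0, 0, 0, 0],
  ],
  fingers=0.36,
)

```text
t: 19.38
tcp_pos: [457.3, 277.0, 139.9]
ee_rot: [0.994, 0.113, 0.001, -0.002]
contact_force: [-0.5, -0.7, -0.7]
finger_gap: 0.636
```

```bash
python3 plan.py 611 -131 130 -18
```

```text
at [457.3 277.  139.9] jaw -77.0 j7 -1.72 F [-0.5 -0.7 -0.7] gap 0.636 t 19.38
yaw -59.0 tilt [-0.2 -0.2 -0. ] shift cm [-34.06  27.23   0.99]
```

```bash
python3 plan.py 611 -131 130 -108
```

```text
at [457.3 277.  139.9] jaw -77.0 j7 -1.72 F [-0.5 -0.7 -0.7] gap 0.636 t 19.38
yaw 31.0 tilt [-0.2 -0.2 -0. ] shift cm [27.23 34.06  0.99]
```

Request:
jog_arm(
  moves=[
    [0, 0, 0, 0, 0, 10.5],
    [0, 0, 0, 0, 0, 10.5],
    [0, 0, 0, 0, 0, 10],
    [2.5, 3.1, 0, 0, 0, 0],
    [2.8, 3.5, 0, 0, 0, 0],
    [2.8, 3.5, 0, 0, 0, 0],
    [2.8, 3.5, 0, 0, 0, 0],
    [2.8, 3.5, 0, 0, 0, 0],
    [2.8, 3.5, 0, 0, 0, 0],
    [2.8, 3.5, 0, 0, 0, 0],
    [2.8, 3.5, 0, 0, 0, 0],
    [2.8, 3.5, 0, 0, 0, 0],
    [2.5, 3.1, 0, 0, 0, 0],
    [0, 0, 0, 0, 0, 0],
    [0, 0, 0, 0, 0, 0],
  ],
  fingers=0.25,
  force=45,
)

```text
t: 21.25
tcp_pos: [603.7, -149.4, 132.2]
ee_rot: [0.986, -0.165, -0.004, 0.0]
contact_force: [-0.3, 0.2, -0.3]
finger_gap: 0.753
```

```bash
python3 plan.py 611 -131 60 -108
```

```text
at [ 603.7 -149.4  132.2] jaw -109.0 j7 -1.35 F [-0.3  0.2 -0.3] gap 0.753 t 21.25
yaw -1.0 tilt [ 0.1  0.5 -0. ] shift cm [ 0.13 -1.97  7.22]
```

Request:
jog_arm(
  moves=[
    [0.1, -1.9, 1, 0.1, 0.5, -1],
    [0, 0, 3, 0, 0, 0],
    [0, 0, 2.5, 0, 0, 0],
    [0, 0, 0.5, 0, 0, 0],
    [0, 0, 0, 0, 0, 0],
    [0, 0, 0, 0, 0, 0],
  ],
)

```text
t: 22.0
tcp_pos: [613.3, -118.2, 58.8]
ee_rot: [0.989, -0.149, 0.001, -0.002]
contact_force: [0.4, 0.2, 0.4]
finger_gap: 0.747
```

```bash
python3 plan.py 611 -131 6 -108;python3 - <<'E'
from h import *
c=read_camera("scene");cv2.imwrite("pics/e.png",cv2.resize(c["img"][150:350,180:560,::-1],None,fx=2.1,fy=2.1))
E
```

```text
at [ 613.3 -118.2   58.8] jaw -107.1 j7 -1.32 F [0.4 0.2 0.4] gap 0.747 t 22.0
yaw 0.9 tilt [-0.3 -0.1 -0. ] shift cm [0.18 1.29 5.28]
```

View pics/e.png

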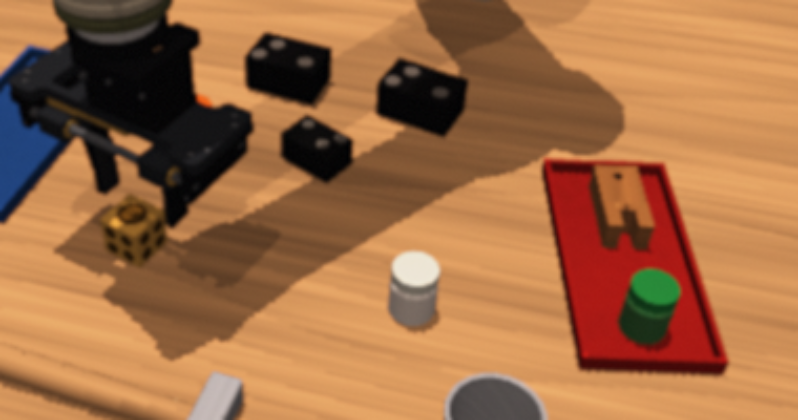

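The pin and jar both sit in the red tray (crop 625,205 and 650,305). The gripper is over the cube.

Request:
jog_arm(
  moves=[
    [0.2, 1.1, 0.5, -0.2, 0, 0.9],
    [0, 0.1, 2, 0, 0, 0],
    [0, 0, 1.7, 0, 0, 0],
    [0, 0, 0, 0, 0, 0],
    [0, 0, 0, 0, 0, 0],
  ],
)

```text
t: 22.68
tcp_pos: [611.5, -131.9, 14.0]
ee_rot: [0.987, -0.158, 0.001, -0.0]
contact_force: [-0.4, 0.3, 0.3]
finger_gap: 0.748
```

```bash
python3 plan.py 611 -131 6 -108
```

```text
at [ 611.5 -131.9   14. ] jaw -108.2 j7 -1.29 F [-0.4  0.3  0.3] gap 0.748 t 22.68
yaw -0.2 tilt [-0.1 -0.1 -0. ] shift cm [-0.07 -0.07  0.8 ]
```

Request:
jog_arm(
  moves=[
    [0, 0, 0.6, 0, 0, 0],
    [0, 0, 0, 0, 0, 0],
  ],
)

```text
t: 22.92
tcp_pos: [611.9, -131.8, 8.1]
ee_rot: [0.987, -0.158, 0.001, -0.0]
contact_force: [-0.0, 1.0, 0.2]
finger_gap: 0.748
```

Request:
jog_arm(
  moves=[
    [0, 0, 0, 0, 0, 0],
    [0, 0, 0, 0, 0, 0],
    [0, 0, 0, 0, 0, 0],
    [0, 0, 0, 0, 0, 0],
    [0, 0, 0, 0, 0, 0],
    [0, 0, -1, 0, 0, 0],
    [0, 0, -2, 0, 0, 0],
    [0, 0, -3, 0, 0, 0],
    [0, 0, -3, 0, 0, 0],
    [0, 0, -1, 0, 0, 0],
    [0, 0, 0, 0, 0, 0],
  ],
  fingers=1,
)

```text
t: 24.3
tcp_pos: [611.1, -131.9, 114.8]
ee_rot: [0.987, -0.158, 0.001, -0.001]
contact_force: [-0.5, 0.4, -5.5]
finger_gap: 0.458
```

```bash
python3 plan.py 531 293.5 110 -77
```

```text
at [ 611.1 -131.9  114.8] jaw -108.2 j7 -1.35 F [-0.5  0.4 -5.5] gap 0.458 t 24.3
yaw -31.2 tilt [-0.1 -0.1 -0. ] shift cm [  1.77 -43.25   0.48]
```

Request:
jog_arm(
  moves=[
    [0, 0, 0, 0, 0, -7],
    [0, 0, 0, 0, 0, -8],
    [0, 0, 0, 0, 0, -8],
    [0, 0, 0, 0, 0, -8],
    [0, -1.5, 0, 0, 0, 0],
    [0.15, -3, 0, 0, 0, 0],
    [0.15, -3.6, 0, 0, 0, 0],
    [0.15, -3.6, 0, 0, 0, 0],
    [0.15, -3.6, 0, 0, 0, 0],
    [0.15, -3.6, 0, 0, 0, 0],
    [0.15, -3.6, 0, 0, 0, 0],
    [0.15, -3.6, 0, 0, 0, 0],
    [0.15, -3.6, 0, 0, 0, 0],
    [0.15, -3.6, 0, 0, 0, 0],
    [0.15, -3.6, 0, 0, 0, 0],
    [0.15, -3.6, 0, 0, 0, 0],
    [0, -2, 0, 0, 0, 0],
    [0, 0, 0, 0, 0, 0],
    [0, 0, 0, 0, 0, 0],
  ],
)

```text
t: 26.68
tcp_pos: [515.2, 311.4, 101.4]
ee_rot: [0.995, 0.099, -0.01, -0.001]
contact_force: [-0.0, -0.9, -5.0]
finger_gap: 0.459
```

```bash
python3 plan.py 531 293.5 70 -77
```

```text
at [515.2 311.4 101.4] jaw -78.7 j7 -1.68 F [-0.  -0.9 -5. ] gap 0.459 t 26.68
yaw -1.7 tilt [-0.3  1.2  0. ] shift cm [1.14 2.1  3.14]
```

Request:
jog_arm(
  moves=[
    [0.6, 1, 0, -0.3, 1.2, -1.7],
    [0.5, 1, 1, 0, 0, 0],
    [0, 0, 1, 0, 0, 0],
    [0, 0, 0, 0, 0, 0],
    [0, 0, 0, 0, 0, 0],
  ],
)

```text
t: 27.3
tcp_pos: [532.4, 288.3, 79.6]
ee_rot: [0.994, 0.111, 0.001, 0.001]
contact_force: [0.8, -0.1, -3.3]
finger_gap: 0.458
```

```bash
python3 plan.py 531 293.5 40 -77
```

```text
at [532.4 288.3  79.6] jaw -77.3 j7 -1.60 F [ 0.8 -0.1 -3.3] gap 0.458 t 27.3
yaw -0.3 tilt [ 0.1 -0.1  0. ] shift cm [-0.02 -0.54  3.96]
```

Request:
jog_arm(
  moves=[
    [0, -0.5, 0.5, 0, 0, 0],
    [0, 0, 2, 0, 0, 0],
    [0, 0, 2, 0, 0, 0],
    [0, 0, 0.7, 0, 0, 0],
    [0, 0, 0, 0, 0, 0],
    [0, 0, 0, 0, 0, 0],
  ],
)

```text
t: 28.05
tcp_pos: [530.6, 294.2, 23.0]
ee_rot: [0.994, 0.112, 0.0, 0.001]
contact_force: [0.9, 0.2, -4.7]
finger_gap: 0.451
```

```bash
python3 plan.py 531 293.5 12 -77
```

```text
at [530.6 294.2  23. ] jaw -77.2 j7 -1.57 F [ 0.9  0.2 -4.7] gap 0.451 t 28.05
yaw -0.2 tilt [ 0.1 -0.   0. ] shift cm [0.03 0.08 1.1 ]
```

Request:
jog_arm(
  moves=[
    [0, 0, 0.5, 0, 0, 0],
    [0, 0, 0.3, 0, 0, 0],
    [0, 0, 0, 0, 0, 0],
    [0, 0, 0.2, 0, 0, 0],
    [0, 0, 0, 0, 0, 0],
  ],
)

```text
t: 28.68
tcp_pos: [531.3, 294.6, 13.5]
ee_rot: [0.994, 0.112, 0.001, 0.001]
contact_force: [-0.6, -0.1, -4.0]
finger_gap: 0.457
```

```bash
python3 plan.py 531 293.5 12 -77
```

```text
at [531.3 294.6  13.5] jaw -77.2 j7 -1.56 F [-0.6 -0.1 -4. ] gap 0.457 t 28.68
yaw -0.2 tilt [ 0.1 -0.1  0. ] shift cm [-0.05  0.1   0.15]
```

Request:
jog_arm(
  moves=[
    [0, 0, 0.2, 0, 0, 0],
    [0, 0, 0.1, 0, 0, 0],
    [0, 0, 0, 0, 0, 0],
  ],
)

```text
t: 29.05
tcp_pos: [531.7, 294.8, 12.9]
ee_rot: [0.994, 0.111, 0.001, -0.0]
contact_force: [1.0, 0.6, -3.7]
finger_gap: 0.46
```

Request:
jog_arm(
  moves=[
    [0, 0, 0, 0, 0, 0],
    [0, 0, 0, 0, 0, 0],
    [0, 0, 0, 0, 0, 0],
    [0, 0, -2, 0, 0, 0],
    [0, 0, -4, 0, 0, 0],
    [0, 0, -4, 0, 0, 0],
    [0, 0, -2, 0, 0, 0],
    [0, 0, 0, 0, 0, 0],
  ],
  fingers=0.36,
)

```text
t: 30.05
tcp_pos: [533.5, 294.6, 142.9]
ee_rot: [0.994, 0.111, 0.004, -0.001]
contact_force: [0.6, -0.2, -1.3]
finger_gap: 0.638
```

```bash
python3 plan.py 454 -8 130 -25
```

```text
at [533.5 294.6 142.9] jaw -77.3 j7 -1.65 F [ 0.6 -0.2 -1.3] gap 0.638 t 30.05
yaw -52.3 tilt [-0.1 -0.4 -0. ] shift cm [-30.78   5.58   1.29]
```

Request:
jog_arm(
  moves=[
    [0, 0, 0, 0, -0.4, -10.5],
    [0, 0, 0, 0, 0, -10.5],
    [0, 0, 0, 0, 0, -10.5],
    [0, 0, 0, 0, 0, -10.5],
    [0, 0, 0, 0, 0, -10],
    [-2.5, 0.4, 0, 0, 0, 0],
    [-3.5, 0.65, 0, 0, 0, 0],
    [-3.5, 0.65, 0, 0, 0, 0],
    [-3.5, 0.65, 0, 0, 0, 0],
    [-3.5, 0.65, 0, 0, 0, 0],
    [-3.5, 0.65, 0, 0, 0, 0],
    [-3.5, 0.65, 0, 0, 0, 0],
    [-3.5, 0.65, 0, 0, 0, 0],
    [-3, 0.65, 0, 0, 0, 0],
    [0, 0, 0, 0, 0, 0],
    [0, 0, 0, 0, 0, 0],
  ],
  fingers=0.25,
  force=25,
)

```text
t: 32.05
tcp_pos: [456.6, -14.1, 138.0]
ee_rot: [0.838, 0.546, -0.004, -0.001]
contact_force: [0.8, 0.6, -0.2]
finger_gap: 0.748
```

```bash
python3 plan.py 453.5 -8 60 -25
```

```text
at [456.6 -14.1 138. ] jaw -23.8 j7 -0.47 F [ 0.8  0.6 -0.2] gap 0.748 t 32.05
yaw 1.2 tilt [-0.3  0.3  0. ] shift cm [ 0.42 -0.53  7.8 ]
```

Request:
jog_arm(
  moves=[
    [0.4, -0.5, 1, -0.3, 0.3, 1.2],
    [0, 0, 3, 0, 0, 0],
    [0, 0, 3, 0, 0, 0],
    [0, 0, 0.5, 0, 0, 0],
    [0, 0, 0, 0, 0, 0],
    [0, 0, 0, 0, 0, 0],
  ],
)

```text
t: 32.8
tcp_pos: [453.2, -3.3, 60.1]
ee_rot: [0.843, 0.538, 0.0, -0.0]
contact_force: [-0.1, 0.3, 0.2]
finger_gap: 0.755
```

```bash
python3 plan.py 453.5 -8 6 -25;python3 - <<'E'
from h import *
c=read_camera("scene");cv2.imwrite("pics/f.png",cv2.resize(c["img"][150:350,180:560,::-1],None,fx=2.1,fy=2.1))
E
```

```text
at [453.2  -3.3  60.1] jaw -24.9 j7 -0.38 F [-0.1  0.3  0.2] gap 0.755 t 32.8
yaw 0.1 tilt [ 0. -0.  0.] shift cm [-0.42  0.22  5.41]
```

View pics/f.png

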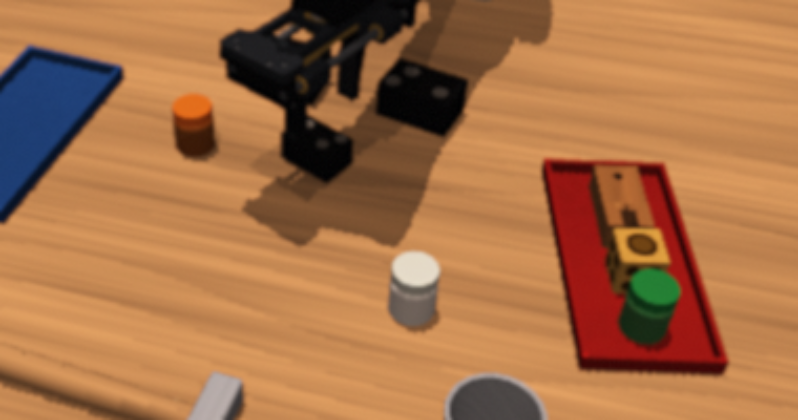

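All three red-kit items stand in a row in the tray (crop 620–650, 170–340). The gripper straddles the smallest charcoal block.

Request:
jog_arm(
  moves=[
    [-0.4, 0.2, 1, 0, 0, 0],
    [0, 0, 2, 0, 0, 0],
    [0, 0, 1.2, 0, 0, 0],
    [0, 0, 0, 0, 0, 0],
    [0, 0, 0, 0, 0, 0],
  ],
)

```text
t: 33.48
tcp_pos: [455.0, -8.2, 17.7]
ee_rot: [0.843, 0.538, 0.002, 0.0]
contact_force: [0.7, -0.3, -0.2]
finger_gap: 0.753
```

```bash
python3 plan.py 453.5 -8 6 -25
```

```text
at [455.   -8.2  17.7] jaw -25.0 j7 -0.28 F [ 0.7 -0.3 -0.2] gap 0.753 t 33.48
yaw 0.0 tilt [ 0.2 -0.2  0. ] shift cm [-0.04 -0.15  1.17]
```

Request:
jog_arm(
  moves=[
    [0, -0.1, 0.7, 0.2, -0.2, 0],
    [0, 0, 0.4, 0, 0, 0],
    [0, 0, 0, 0, 0, 0],
  ],
)

```text
t: 33.85
tcp_pos: [454.7, -7.4, 6.7]
ee_rot: [0.843, 0.538, 0.001, -0.0]
contact_force: [1.0, -0.9, -0.1]
finger_gap: 0.747
```

Request:
jog_arm(
  moves=[
    [0, 0, 0, 0, 0, 0],
    [0, 0, 0, 0, 0, 0],
    [0, 0, 0, 0, 0, 0],
    [0, 0, 0, 0, 0, 0],
    [0, 0, 0, 0, 0, 0],
    [0, 0, -1, 0, 0, 0],
    [0, 0, -3, 0, 0, 0],
    [0, 0, -3, 0, 0, 0],
    [0, 0, -3, 0, 0, 0],
    [0, 0, 0, 0, 0, 0],
  ],
  fingers=1,
)

```text
t: 35.1
tcp_pos: [454.7, -8.6, 111.7]
ee_rot: [0.844, 0.537, 0.001, -0.0]
contact_force: [-0.6, 0.9, -2.0]
finger_gap: 0.456
```

```bash
python3 plan.py 446 -304 110 -94.5
```

```text
at [454.7  -8.6 111.7] jaw -25.0 j7 -0.47 F [-0.6  0.9 -2. ] gap 0.456 t 35.1
yaw 69.5 tilt [ 0.  -0.1  0. ] shift cm [ 1.45 29.52  0.17]
```

Request:
jog_arm(
  moves=[
    [0, 0, 0, 0, 0, 8],
    [0, 0, 0, 0, 0, 9],
    [0, 0, 0, 0, 0, 9],
    [0, 0, 0, 0, 0, 9],
    [0, 0, 0, 0, 0, 9],
    [0, 0, 0, 0, 0, 9],
    [0, 0, 0, 0, 0, 9],
    [0, 0, 0, 0, 0, 8],
    [0.1, 2, 0, 0, 0, 0],
    [0.2, 3.2, 0, 0, 0, 0],
    [0.2, 3.2, 0, 0, 0, 0],
    [0.2, 3.2, 0, 0, 0, 0],
    [0.2, 3.2, 0, 0, 0, 0],
    [0.2, 3.2, 0, 0, 0, 0],
    [0.2, 3.2, 0, 0, 0, 0],
    [0.1, 3.2, 0, 0, 0, 0],
    [0.1, 3.2, 0, 0, 0, 0],
    [0, 2, 0, 0, 0, 0],
    [0, 0, 0, 0, 0, 0],
    [0, 0, 0, 0, 0, 0],
  ],
)

```text
t: 37.6
tcp_pos: [421.0, -312.3, 100.2]
ee_rot: [0.998, -0.065, -0.008, 0.001]
contact_force: [0.6, 0.6, -0.8]
finger_gap: 0.458
```

```bash
python3 plan.py 446 -304 70 -94.5
```

```text
at [ 421.  -312.3  100.2] jaw -97.4 j7 -0.85 F [ 0.6  0.6 -0.8] gap 0.458 t 37.6
yaw -2.9 tilt [ 0.2  1.  -0. ] shift cm [ 2.43 -1.02  3.02]
```

Request:
jog_arm(
  moves=[
    [1.2, -0.5, 0, 0.2, 1, -2.9],
    [1.2, -0.5, 1, 0, 0, 0],
    [0, 0, 1, 0, 0, 0],
    [0, 0, 0, 0, 0, 0],
    [0, 0, 0, 0, 0, 0],
  ],
)

```text
t: 38.22
tcp_pos: [446.9, -300.7, 77.3]
ee_rot: [0.999, -0.038, -0.001, -0.002]
contact_force: [0.4, -0.6, -0.8]
finger_gap: 0.46
```

```bash
python3 plan.py 446 -304 30 -94.5
```

```text
at [ 446.9 -300.7   77.3] jaw -94.4 j7 -0.80 F [ 0.4 -0.6 -0.8] gap 0.46 t 38.23
yaw 0.1 tilt [-0.2  0.1  0. ] shift cm [-0.07  0.34  4.73]
```

Request:
jog_arm(
  moves=[
    [0, 0.4, 0.5, -0.2, 0, 0],
    [0, 0, 2, 0, 0, 0],
    [0, 0, 2, 0, 0, 0],
    [0, 0, 0.5, 0, 0, 0],
    [0, 0, 0, 0, 0, 0],
    [0, 0, 0, 0, 0, 0],
  ],
)

```text
t: 38.98
tcp_pos: [445.5, -305.4, 23.3]
ee_rot: [0.999, -0.039, -0.001, 0.0]
contact_force: [-0.3, 0.2, -1.1]
finger_gap: 0.456
```

```bash
python3 plan.py 446 -304 10.5 -94.5;python3 - <<'E'
from h import *
c=read_camera("scene");cv2.imwrite("pics/g.png",cv2.resize(c["img"][130:300,100:320,::-1],None,fx=3.5,fy=3.5))
E
```

```text
at [ 445.5 -305.4   23.3] jaw -94.4 j7 -0.73 F [-0.3  0.2 -1.1] gap 0.456 t 38.98
yaw 0.1 tilt [ 0.   0.2 -0. ] shift cm [ 0.04 -0.14  1.28]
```

View pics/g.png

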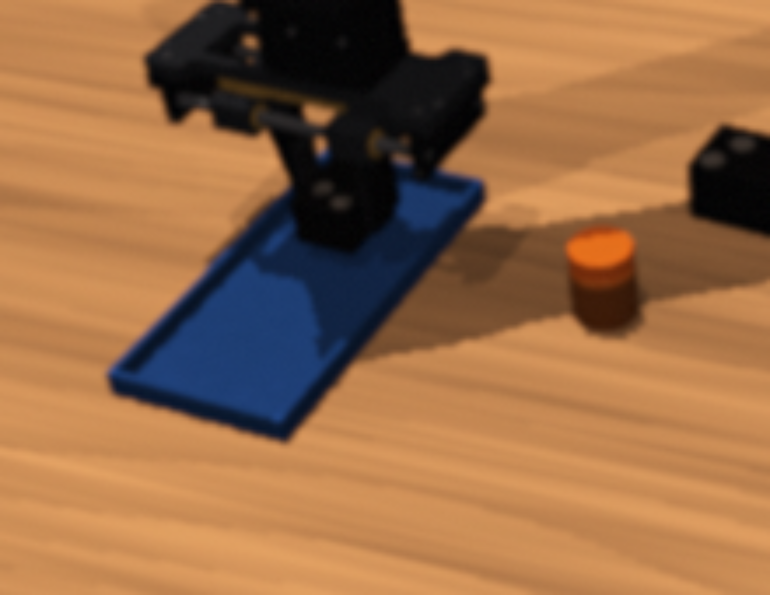

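The charcoal hangs over the blue tray's near half, in the middle of its width (crop 340,215). I lower and release it.

Request:
jog_arm(
  moves=[
    [0, -0.1, 0.6, 0, 0, 0],
    [0, 0, 0.4, 0, 0, 0],
    [0, 0, 0, 0, 0, 0],
    [0, 0, 0.2, 0, 0, 0],
    [0, 0, 0, 0, 0, 0],
  ],
)

```text
t: 39.65
tcp_pos: [446.3, -304.3, 11.3]
ee_rot: [0.999, -0.039, -0.001, 0.0]
contact_force: [-0.1, 0.3, -1.0]
finger_gap: 0.461
```

```bash
python3 plan.py 446 -304 10.5 -94.5
```

```text
at [ 446.3 -304.3   11.3] jaw -94.4 j7 -0.72 F [-0.1  0.3 -1. ] gap 0.461 t 39.65
yaw 0.1 tilt [ 0.   0.1 -0. ] shift cm [-0.03 -0.03  0.08]
```

Request:
jog_arm(
  moves=[
    [0, 0, 0.1, 0, 0, 0],
    [0, 0, 0, 0, 0, 0],
  ],
)

```text
t: 39.9
tcp_pos: [446.5, -304.5, 11.1]
ee_rot: [0.999, -0.039, -0.0, 0.0]
contact_force: [0.5, -0.5, -0.9]
finger_gap: 0.461
```

Request:
jog_arm(
  moves=[
    [0, 0, 0, 0, 0, 0],
    [0, 0, 0, 0, 0, 0],
    [0, 0, 0, 0, 0, 0],
    [0, 0, -2, 0, 0, 0],
    [0, 0, -4, 0, 0, 0],
    [0, 0, -4, 0, 0, 0],
    [0, 0, -2, 0, 0, 0],
    [0, 0, 0, 0, 0, 0],
  ],
  fingers=0.36,
)

```text
t: 40.9
tcp_pos: [446.4, -305.8, 139.5]
ee_rot: [0.999, -0.04, 0.001, 0.001]
contact_force: [0.5, -0.1, -0.2]
finger_gap: 0.641
```

```bash
python3 plan.py 463.5 -129.5 130 -94.5
```

```text
at [ 446.4 -305.8  139.5] jaw -94.6 j7 -0.85 F [ 0.5 -0.1 -0.2] gap 0.641 t 40.9
yaw -0.1 tilt [ 0.1 -0.1  0. ] shift cm [  0.32 -17.71   0.95]
```

Request:
jog_arm(
  moves=[
    [0, -2, 0, 0, 0, 0],
    [0.1, -3.2, 0, 0, 0, 0],
    [0.1, -3.2, 0, 0, 0, 0],
    [0.1, -3.2, 0, 0, 0, 0],
    [0, -3.2, 0, 0, 0, 0],
    [0, -2, 0, 0, 0, 0],
    [0, 0, 0, 0, 0, 0],
    [0, 0, 0, 0, 0, 0],
  ],
  fingers=0.25,
)

```text
t: 41.9
tcp_pos: [460.1, -134.8, 137.0]
ee_rot: [0.999, -0.041, -0.001, 0.001]
contact_force: [0.9, -0.0, -0.3]
finger_gap: 0.756
```

```bash
python3 plan.py 463.5 -129.5 70 -94.5
```

```text
at [ 460.1 -134.8  137. ] jaw -94.7 j7 -1.35 F [ 0.9 -0.  -0.3] gap 0.756 t 41.9
yaw -0.2 tilt [ 0.1  0.1 -0. ] shift cm [ 0.3  -0.55  6.7 ]
```

Request:
jog_arm(
  moves=[
    [0.3, -0.5, 1, 0, 0, 0],
    [0, 0, 3, 0, 0, 0],
    [0, 0, 2.5, 0, 0, 0],
    [0, 0, 0, 0, 0, 0],
    [0, 0, 0, 0, 0, 0],
  ],
)

```text
t: 42.52
tcp_pos: [463.4, -133.4, 68.7]
ee_rot: [0.999, -0.044, -0.001, 0.002]
contact_force: [-0.4, -0.7, 0.5]
finger_gap: 0.748
```

```bash
python3 plan.py 463.5 -129.5 9 -94.5
```

```text
at [ 463.4 -133.4   68.7] jaw -95.1 j7 -1.21 F [-0.4 -0.7  0.5] gap 0.748 t 42.52
yaw -0.6 tilt [ 0.2  0.2 -0. ] shift cm [-0.02 -0.39  5.97]
```

Request:
jog_arm(
  moves=[
    [0, -0.4, 1, 0.2, 0.2, -0.6],
    [0, 0, 2, 0, 0, 0],
    [0, 0, 1.7, 0, 0, 0],
    [0, 0, 0, 0, 0, 0],
    [0, 0, 0, 0, 0, 0],
  ],
)

```text
t: 43.15
tcp_pos: [466.3, -128.2, 22.2]
ee_rot: [0.999, -0.037, 0.003, -0.001]
contact_force: [-0.3, -0.8, 0.7]
finger_gap: 0.75
```

```bash
python3 plan.py 463.5 -129.5 9 -94.5
```

```text
at [ 466.3 -128.2   22.2] jaw -94.3 j7 -1.12 F [-0.3 -0.8  0.7] gap 0.75 t 43.15
yaw 0.2 tilt [-0.2 -0.4 -0. ] shift cm [-0.27  0.15  1.32]
```

Request:
jog_arm(
  moves=[
    [-0.2, 0.1, 0.6, -0.2, -0.4, 0],
    [0, 0, 0.6, 0, 0, 0],
    [0, 0, 0, 0, 0, 0],
  ],
)

```text
t: 43.52
tcp_pos: [465.1, -128.8, 10.5]
ee_rot: [0.999, -0.037, 0.001, 0.0]
contact_force: [-0.0, 0.7, 0.4]
finger_gap: 0.75
```

Request:
jog_arm(
  moves=[
    [0, 0, 0, 0, 0, 0],
    [0, 0, 0, 0, 0, 0],
    [0, 0, 0, 0, 0, 0],
    [0, 0, 0, 0, 0, 0],
    [0, 0, 0, 0, 0, 0],
    [0, 0, -1, 0, 0, 0],
    [0, 0, -3, 0, 0, 0],
    [0, 0, -3, 0, 0, 0],
    [0, 0, -3, 0, 0, 0],
    [0, 0, 0, 0, 0, 0],
  ],
  fingers=1,
)

```text
t: 44.78
tcp_pos: [464.7, -129.6, 115.4]
ee_rot: [0.999, -0.038, 0.0, 0.0]
contact_force: [-0.0, 0.7, -1.0]
finger_gap: 0.448
```

```bash
python3 plan.py 546 -312 110 -94.5
```

```text
at [ 464.7 -129.6  115.4] jaw -94.4 j7 -1.29 F [-0.   0.7 -1. ] gap 0.448 t 44.77
yaw 0.1 tilt [ 0.  -0.1  0. ] shift cm [ 9.54 17.54  0.54]
```

Request:
jog_arm(
  moves=[
    [0.8, 1.5, 0, 0, 0, 0],
    [1.7, 3.1, 0, 0, 0, 0],
    [1.7, 3.1, 0, 0, 0, 0],
    [1.7, 3.1, 0, 0, 0, 0],
    [1.7, 3.1, 0, 0, 0, 0],
    [1.2, 2.2, 0, 0, 0, 0],
    [0.6, 1, 0, 0, 0, 0],
    [0, 0, 0, 0, 0, 0],
    [0, 0, 0, 0, 0, 0],
  ],
)

```text
t: 45.9
tcp_pos: [545.6, -308.1, 107.7]
ee_rot: [0.999, -0.036, -0.004, -0.003]
contact_force: [-0.2, 1.5, 0.2]
finger_gap: 0.454
```

```bash
python3 plan.py 546 -312 70 -94.5
```

```text
at [ 545.6 -308.1  107.7] jaw -94.1 j7 -0.83 F [-0.2  1.5  0.2] gap 0.454 t 45.9
yaw 0.4 tilt [-0.4  0.4  0. ] shift cm [0.07 0.39 3.77]
```

Request:
jog_arm(
  moves=[
    [0, 0.3, 1, -0.4, 0.4, 0.4],
    [0, 0, 2.5, 0, 0, 0],
    [0, 0, 2.5, 0, 0, 0],
    [0, 0, 1, 0, 0, 0],
    [0, 0, 0, 0, 0, 0],
    [0, 0, 0, 0, 0, 0],
  ],
)

```text
t: 46.65
tcp_pos: [546.0, -307.3, 35.5]
ee_rot: [0.999, -0.038, 0.001, 0.0]
contact_force: [0.6, -0.7, -0.6]
finger_gap: 0.452
```

```bash
python3 plan.py 546 -312 14.5 -94.5;python3 - <<'E'
from h import *
c=read_camera("scene");cv2.imwrite("pics/i.png",cv2.resize(c["img"][130:300,100:320,::-1],None,fx=3.5,fy=3.5))
E
```

```text
at [ 546.  -307.3   35.5] jaw -94.3 j7 -0.79 F [ 0.6 -0.7 -0.6] gap 0.452 t 46.65
yaw 0.2 tilt [ 0.  -0.1  0. ] shift cm [0.04 0.47 2.1 ]
```

View pics/i.png

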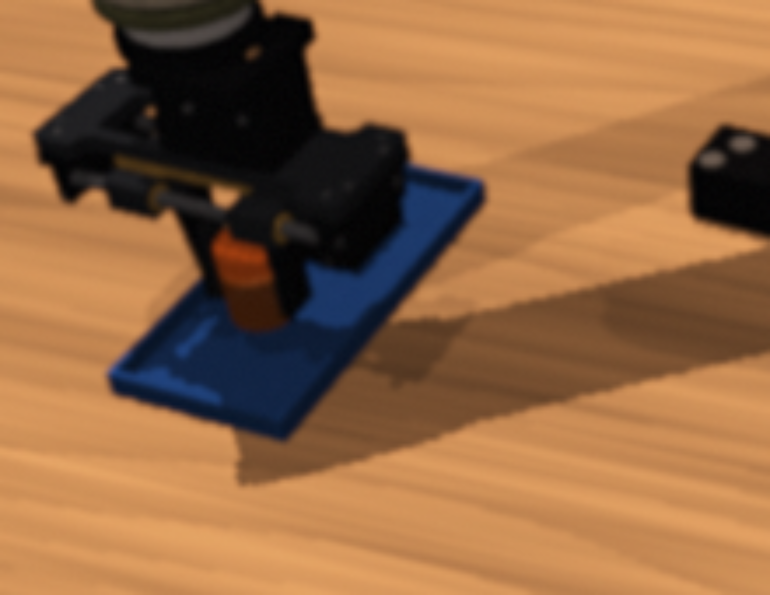

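The amber jar hangs over the far half of the blue tray (crop 255,285), so I lower it.

Request:
jog_arm(
  moves=[
    [0, 0.4, 0.8, 0, 0, 0],
    [0, 0, 0.8, 0, 0, 0],
    [0, 0, 0.2, 0, 0, 0],
    [0, 0, 0, 0, 0, 0],
    [0, 0, 0, 0, 0, 0],
  ],
)

```text
t: 47.32
tcp_pos: [546.3, -312.1, 17.3]
ee_rot: [0.999, -0.038, 0.002, 0.0]
contact_force: [-0.8, 0.5, -2.0]
finger_gap: 0.452
```

```bash
python3 plan.py 546 -312 14.5 -94.5
```

```text
at [ 546.3 -312.1   17.3] jaw -94.3 j7 -0.77 F [-0.8  0.5 -2. ] gap 0.452 t 47.33
yaw 0.2 tilt [ 0.  -0.2  0. ] shift cm [-0.03 -0.01  0.28]
```

Request:
jog_arm(
  moves=[
    [0, 0, 0.3, 0, -0.2, 0],
    [0, 0, 0.1, 0, 0, 0],
    [0, 0, 0, 0, 0, 0],
  ],
)

```text
t: 47.7
tcp_pos: [546.7, -312.3, 15.0]
ee_rot: [0.999, -0.038, 0.001, -0.0]
contact_force: [-0.2, -0.6, -0.4]
finger_gap: 0.447
```

Request:
jog_arm(
  moves=[
    [0, 0, 0, 0, 0, 0],
    [0, 0, 0, 0, 0, 0],
    [0, 0, 0, 0, 0, 0],
    [0, 0, -2, 0, 0, 0],
    [0, 0, -4, 0, 0, 0],
    [0, 0, -4, 0, 0, 0],
    [0, 0, -4, 0, 0, 0],
    [0, 0, -2, 0, 0, 0],
    [-4, -1, 0, 0, 0, 0],
    [-4, -1, 0, 0, 0, 0],
    [-4, -1, 0, 0, 0, 0],
    [0, 0, 0, 0, 0, 0],
    [0, 0, 0, 0, 0, 0],
  ],
  fingers=0.36,
)

```text
t: 49.32
tcp_pos: [426.8, -275.2, 189.9]
ee_rot: [0.999, -0.039, 0.006, -0.001]
contact_force: [0.5, 0.1, -0.3]
finger_gap: 0.641
```

Run:
```python
from h import *
t=read_camera("top");s=read_camera("scene")
a=cv2.resize(t["img"][90:390,110:560],(533,355))[:,:,::-1]
b=s["img"][150:350,120:560,::-1]
b=cv2.resize(b,(533,242));cv2.imwrite("pics/z.png",np.vstack([a,b]))
```

```text
(no output)
```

View pics/z.png

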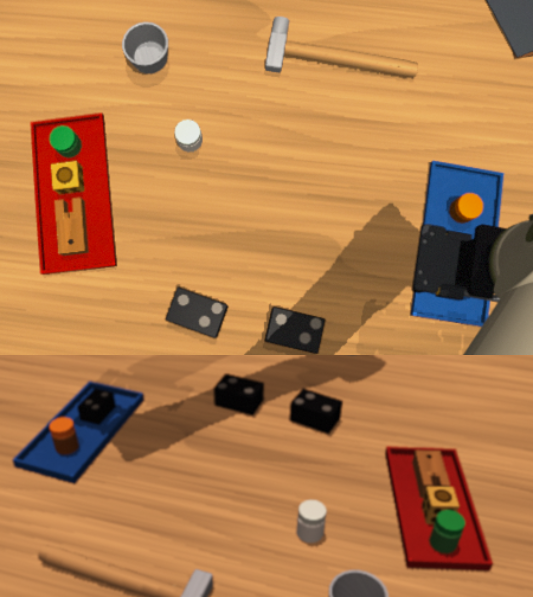

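All five items are upright in their trays, and the white jar, hammer and cup haven't been touched. I'll check heights and positions numerically, then hand in.

Run:
```python
from h import *
t=read_camera("top");s=read_camera("scene")
def lid(c,lo,hi,box):
    h=cv2.cvtColor(c["img"],cv2.COLOR_RGB2HSV);m=cv2.inRange(h,lo,hi);k=np.zeros_like(m);x0,y0,x1,y1=box;k[y0:y1,x0:x1]=m[y0:y1,x0:x1]
    q=max(cv2.findContours(k,0,2)[0],key=cv2.contourArea);return cv2.fitEllipse(q)[0]
for n,lo,hi,b1,b2 in(("green",(45,120,100),(80,255,255),(130,180,200,230),(440,250,540,320)),("amber",(5,180,180),(25,255,255),(480,240,530,290),(140,190,210,250))):
    p=lid(t,lo,hi,b1)
    lo2=(lo[0],lo[1],90 if n=="green" else 180);q=lid(s,lo2,hi,b2);w,e=tri(t,p,s,q);print(n,np.round(p),np.round(q),w.round(1),"gap %.1f"%e)
h=cv2.cvtColor(t["img"],cv2.COLOR_RGB2HSV)
print("speed",np.abs(get_state()["qvel"]).max())
close_job()
```

```text
green [162. 206.] [492. 286.] [585.5 305.5  52.6] gap 0.4
amber [507. 263.] [170. 207.] [ 545.9 -311.5   52.5] gap 0.8
speed 0.007183670678077866
the job is handed in; nothing more can be done
```

Both kits are made up and the job is handed in, at about 49 s of the 128 s allowed. The charcoal block (the smallest of the three black ones) and the amber jar are in the blue tray. The bench pin, brass cube and green jar are in a row in the red tray. I lowered each one to its tray floor before opening the gripper.

**Last checks:** both views show all five things upright and inside the walls, with the gripper clear. The white jar, hammer and cup look unmoved. The jar lids measure 52.5 mm high, where 54 mm is expected on the tray floor. They lie within about 1 mm of where I released them, at (585.5, 305.5) for the green jar and (545.9, -311.5) for the amber one.

**What disagreed or wasn't checked:**
- Heights from the two cameras came out about 1–4 mm low throughout, near the calibration's tolerance.
- The two views put the blue tray's centre about 8 mm apart. I used a value close to the top view's, and the final pictures showed enough clearance.
- I didn't triangulate the final heights of the charcoal, cube and pin. Those rest on the tool height at release and the pictures.

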